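Lock the jar-mill axle nut with its cross pin

TASK

Take the orange-headed lock pin from the wooden rack and stand it in the yellow guide above the brass castle nut, so that it rests on the nut's crown, and let go. Then press the red handle gently down to tighten the nut to its next slot: the pin drops fully home through the slot into the axle's cross hole. Take up the remaining play until the slot's side bears on the pin with about 10 N of push at the handle, never forcing it beyond 15 N, then let go, leaving the pin home and without disturbing the bottle, beaker or jar.

Things in the scene. Friction and masses are not known exactly. Their poses are not given: they have to be found in the camera images.
- guide (a point): Centre of the mouth of the pin guide, 158 mm above the bench: a yellow block 26 mm square and 26 mm tall over the nut, with a vertical through hole 9.5 mm wide, small chamfer. z up, x along the axle, out of the blue housing. A pin resting on the nut between slots has its head's underside about 26 mm above the mouth; fully home, the head's underside sits on the mouth.
- cross_hole (a point): Point on the axle's centre line straight below the guide's mouth (58 mm); axes as guide. The axle is 30 mm thick with a blind upright cross hole in its top. Around it turns the brass nut's crown, 29 mm radius, with six slots 10 mm wide, 60 deg apart. The next slot starts 17 to 43 deg short of the guide.
- axle (a point): Point on the axle's centre line, 100 mm above the bench, 28 mm behind the cross hole, in the plane in which the handle swings. x along the axle, y towards the handle's side, z up. The blue housing behind is 120 mm wide and 140 mm high, its front face 42 mm behind this point.
- handle: Spanner clamped rigidly on the nut, at a different angle each time, so its angle does not tell where the slots are. Origin on the axle's centre line at the cross hole, x along the axle, bar along y. Stays where it is left. Takes 2 to 6 N, pressed down at the red grip, to turn; a steady rise above that means the slot's side bears on the pin, and the push then grows by about 1 N per mm.
- handle_grip (a point): Middle of the red grip, 20 mm thick, on the bar's centre line 118 mm off the axle's centre line (grip from 90 to 145 mm). Starts 18 mm below to 89 mm above the axle's height. Pressing it down tightens. When the slot matches it stands between 12 mm above and 51 mm below the axle. After the pin drops in, 2 to 20 mm of free travel remain before it bears.
- pin_grip (a point): Centre of the lock pin's orange head, a cylinder 18 mm across and 30 mm tall, upright. The steel shank below is 8 mm thick and 55 mm long with a tapered tip: the tip lies 70 mm below this point. The pin weighs 60 g and drops by its own weight.
- rack_hole (a point): Centre of the mouth of the 11 mm hole, 35 mm deep, in the fixed wooden rack (60 x 60 x 45 mm) where the pin stands at the start, its head's underside 20 mm above the rack.
- amber_bottle: Bystander: amber glass bottle, 90 mm across, 200 mm tall, origin at its underside.
- beaker: Bystander: glass beaker, 80 mm across, 100 mm tall, origin at its underside.
- jar: Bystander: clear jar with white cap, 84 mm across, 110 mm tall, origin at its underside.

How it is judged:
By the outcome, as a careful person would: the job done as asked, in the order asked, and still so for the second after the job is handed in, with the robot touching nothing.
It also fails if it takes over 72 s, if anything falls off the work surface, if the arm or the gripper's body presses on something with over 40 N, if the wrist force passes 120 N, or if a joint passes its speed limit or range.

ROBOT

A 6-joint arm with a two-finger parallel gripper is mounted at the origin on the work surface. World frame = base frame: x ahead of the robot, y to its left, z up, the work surface at z = 0. Lengths are in mm, angles in rad, forces in N, time in s.
With the tool pointing down it reaches from about 325 to 875 mm from the base axis. Payload 4.4 kg.
Tool frame: the origin (TCP) lies on the centre line of the jaws, within the pads' length; the fingertips stand ahead of it and the grasp point (between the pads) lies 6 mm ahead of it (ctrl.tcp_to_tips is the z of the fingertips in the tool frame, in mm); z points along the fingers, y is the line along which they close (so a half turn about z gives the same grasp; the last joint's range is limited). The gripper opens to 85 mm and grips with 20 to 120 N. Pads are 22 mm wide; open, the fingers measure 114 mm over their backs; the gripper's body (76 mm by 85 mm) begins 54 mm behind the grasp point. The pads swing forward as they close: fully open they stand 13 mm farther back than shut.
Start: joints at [1.002, 0.207, 1.542, -0, 1.393, -0.15], TCP at [233.842, 525.305, 256.282] pointing down, gripper open.
Joint ranges: [-2.73, 2.73], [-0.86, 2.22], [0.23, 2.46], [-1.11, 4.25], [0.08, 2.63], [-2.82, 2.82]. Speed limits (rad/s): [2.79, 2.79, 3.14, 3.14, 3.14, 3.14].

INTERFACE

Orientations are given as a 3x3 rotation matrix whose columns are the frame's x, y, z axes.
In Python, from plant import ctrl, sensors, optics gives the robot as it stands. Calls block until the motion is done:
- ctrl.move_ptp(position, orientation): joint-space move of the TCP to a pose.
- ctrl.move_l(position, rot=None, vel=150, threshold=None): straight line of the TCP; rot=None keeps the orientation; vel is the mean speed in mm/s. With threshold (N) it stops when the force on the tool has changed by that much, and returns True; else False.
- ctrl.set_joints(angles): joint-space move.
- ctrl.gripper_to(opening, force=None): finger opening in mm; force is the grip in N (None keeps the last); returns when the fingers have stopped.
- ctrl.hold(seconds).
- ctrl.solve_ik(position, orientation): joint angles nearest the present ones, or None.
- sensors.read_state(): the state.
- optics.grab_frame(name): name is "scene" or "top" or "wrist"; returns (picture, depth): 400x640x3 uint8, red, green, blue; 400x640 float32, mm along the optical axis (not along the pixel's ray), 0 where there is no reading.
- optics.camera_params(name): a dict with "mtx" (3x3 intrinsics, pixels), "k1" (the pictures are not rectified: a ray, as slopes to the right and down, at radius r is drawn at 1 + k1 r^2 times it, then the intrinsics apply), "R" (3x3) and "t" (3): a world point X has camera coordinates R X + t; the wrist camera has in their place "T_tool_cam" (4x4, takes a point from camera to tool coordinates, whose origin is the TCP and whose axes are the flange's). Camera axes: x right, y down, z forward; pixel columns grow to the right and rows downward; lengths in mm; the calibration is good to about 2 mm. A picture is of the moment at which its call begins: read the wrist's pose just before it. camera_params takes no time and is no camera call.
A pose or a line that the arm cannot do raises ctrl.MotionError and nothing moves.
- ctrl.finish_job(): hands the job in; it is judged then, once.
The state is a dict: "t": time; "q": joint angles; "qvel": joint speeds; "tau": joint torques, N m; "eef_pos": TCP position; "eef_rot": TCP orientation; "force": force on the tool from outside, world axes, zero at the start; "wrist_torque": the same for the moment, N m; "grip_width": finger opening in mm; "grasp_force": force on a finger pad.
Only numpy, scipy, OpenCV 4.12 (cv2) and the standard library are available. Lean on these libraries where they do the work, as an engineer would, in place of code of your own. Each camera call takes 0.05 s, during which the arm holds its last target. There are 200 camera calls.

## Working session

There is one attempt and no reset: what is moved stays moved. The work goes in short steps, each a Python script; the robot and the scene stay as the last script left them, time stands still between calls to the robot, and variables do not carry over. Pictures are saved under pics/ and viewed, at most 10 in all, crops included, and the job is handed in when it is done.

```bash
mkdir -p pics; cat > h.py <<'E'
import numpy as np, cv2
from plant import ctrl, sensors, optics
def ray(p,u,v):
    k=p["mtx"];a=np.array([(u-k[0,2])/k[0,0],(v-k[1,2])/k[1,1]]);s=a.copy()
    for _ in range(20): s=a/(1+p["k1"]*(s@s))
    return np.array([s[0],s[1],1])
def pix(name,u,v,d=None,z=None,st=None):
    p=optics.camera_params(name);p={k:(np.array(x) if k!="k1" else x) for k,x in p.items()}
    r=ray(p,u,v)
    if st is None: R,t=p["R"].T,-p["R"].T@p["t"]
    else:
        T=p["T_tool_cam"];E=np.array(st["eef_rot"]);R=E@T[:3,:3];t=E@T[:3,3]+np.array(st["eef_pos"])
    w=R@r
    if d is None: d=(z-t[2])/w[2]
    return t+w*d
def save(n,im): cv2.imwrite("pics/"+n,cv2.cvtColor(im,cv2.COLOR_RGB2BGR))
E
python3 - <<'E'
from h import *
for n in("scene","top"):
    im,d=optics.grab_frame(n);save(n+".png",im);np.savez(n,im=im,d=d)
    print(n,optics.camera_params(n))
E
```

```text
scene {'mtx': array([[367.34140118,   0.        , 312.77607202],
       [  0.        , 367.34140118, 200.36999725],
       [  0.        ,   0.        ,   1.        ]]), 'k1': -0.03007377259726493, 'R': array([[ 0.54675451,  0.83717496,  0.01405695],
       [ 0.58815779, -0.37206551, -0.71807915],
       [-0.59592778,  0.40088072, -0.69581947]]), 't': array([-346.12400997, -238.40248707, 1288.45325735])}
top {'mtx': array([[435.2417106 ,   0.        , 315.90790104],
       [  0.        , 435.2417106 , 198.85632753],
       [  0.        ,   0.        ,   1.        ]]), 'k1': -0.028053772436508275, 'R': array([[ 0.02112113, -0.99968086,  0.01385884],
       [-0.99042338, -0.02281324, -0.13616567],
       [ 0.13643838, -0.01085015, -0.99058914]]), 't': array([  33.30050197,  574.7383986 , 1098.0469425 ])}
```

View pics/scene.png

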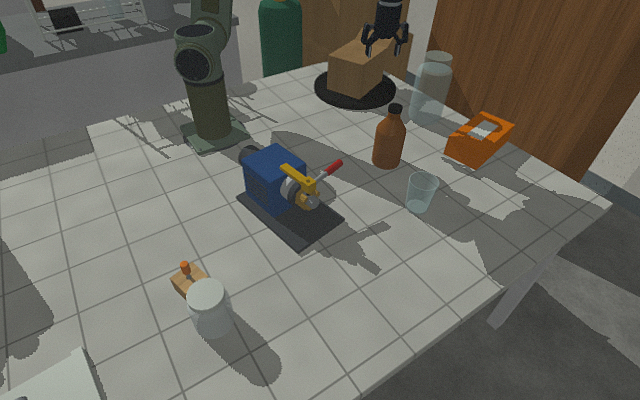

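View pics/top.png

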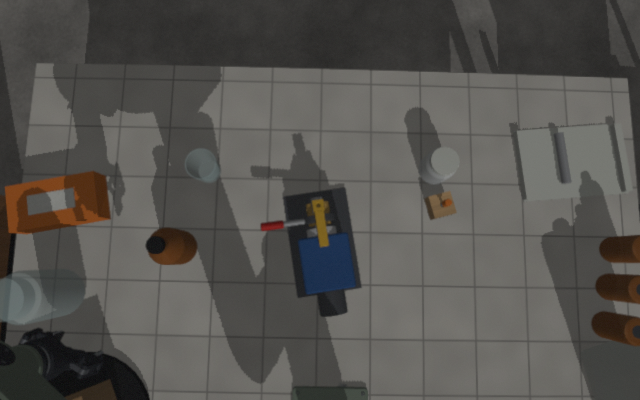

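The scene view shows the housing at (275,175), the red grip at (335,167), and the pin at (185,267) next to the jar. In the top view the guide is near (318,205), the grip near (272,226), the pin near (446,202) and the jar at (443,162). I'll enlarge the areas that matter.

```bash
python3 - <<'E'
from h import *
t=np.load("top.npz")["im"];s=np.load("scene.npz")["im"]
f=lambda im,x,y,w,h,k:cv2.resize(im[y:y+h,x:x+w],None,fx=k,fy=k,interpolation=cv2.INTER_CUBIC)
a=f(t,255,180,100,66,4)   # 400x264 
b=f(t,410,140,66,88,3); c=f(s,235,135,115,75,5)[:, :]; 
o=np.zeros((600,800,3),np.uint8);o[:264,:400]=a;o[:264,420:618]=b;o[270:270+300,:575]=c[:300]
e=f(s,165,250,65,40,3);o[270:390,600:795]=e
save("crop.png",cv2.convertScaleAbs(o,alpha=1.5))
d=np.load("top.npz")["d"]
for u,v in((318,205),(272,226),(446,202),(444,160),(328,262)): print(u,v,d[v,u],pix("top",u,v,d=d[v,u]))
E
```

```text
318 205 1044.9327 [546.78164301  41.62016471 128.47366576]
272 226 1034.7214 [493.74813099 150.00821103 130.2902324 ]
446 202 1084.6979 [ 565.79555088 -278.56040537   94.45663249]
444 160 1083.4583 [ 669.34928107 -270.84141998  109.88641475]
328 262 1012.98834 [411.87709627  15.81808256 142.42313831]
```

View pics/crop.png

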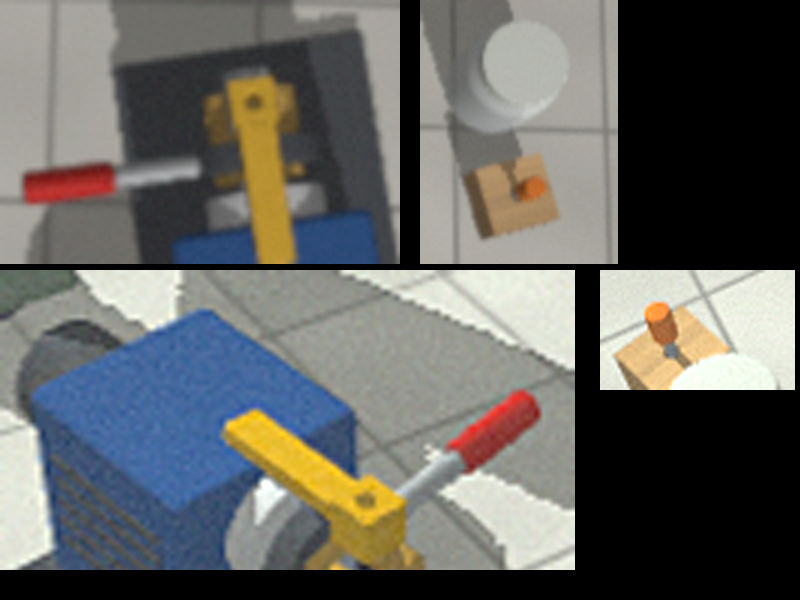

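The crop puts the guide hole at top-view (318.5,205.5) and the pin head's top at about (449,202), with its shank base at (443,205). The grip runs from (261,226) to (284,225). Next: colour masks with depth for coarse poses, then a wrist view above the pin.

```bash
python3 - <<'E'
from h import *
z=np.load("top.npz");im=z["im"].astype(int);d=z["d"]
r,g,b=im[...,0],im[...,1],im[...,2]
print("guide",pix("top",318.5,205.5,z=158))
m=(b>1.6*r)&(b>60);m[:230]=0;m[300:]=0;m[:,:295]=0;m[:,365:]=0
P=np.array([pix("top",u,v,z=140) for v,u in np.argwhere(m&(abs(d-1013)<20))]);print("housing",cv2.minAreaRect(P[:,:2].astype(np.float32)))
P=[pix("top",u,v,d=d[v,u]) for v,u in np.argwhere((r>2.5*g)&(r>2.5*b)&(r>90)) if 255<u<290 and 215<v<235 and d[v,u]>0]
P=np.array(P);P=P[P[:,2]>60];print("grip",len(P),np.median(P,0),P.min(0),P.max(0)); 
c=P.mean(0);print("dir",np.linalg.svd(P-c)[2][0])
for u in (262,266,270,274,278,282):
  print(u,[pix("top",u,v,d=d[v,u]).round(0).tolist() for v in(225,226)])
P=[pix("top",u,v,d=d[v,u]) for v,u in np.argwhere((r>1.6*g)&(g>1.5*b)) if 440<u<456 and 190<v<215 and d[v,u]>0]
P=np.array(P);P=P[P[:,2]>85];print("pin",len(P),np.median(P,0))
print("jar",pix("top",442,163,z=110)); print("rack",pix("top",437,204,z=45))
print(np.round(optics.camera_params("wrist")["T_tool_cam"],3),optics.camera_params("wrist")["mtx"],ctrl.tcp_to_tips)
E
```

```text
guide [541.98745635  40.90549924 158.        ]
housing ((409.3461608886719, 18.708404541015625), (126.82911682128906, 116.58758544921875), 9.960988998413086)
grip 100 [493.04336261 150.31073164 127.70247134] [484.19609644 126.52293771 118.4683065 ] [499.51485893 173.48475147 135.1578252 ]
dir [-0.14310938  0.97534382  0.16800039]
262 [[495.0, 173.0, 134.0], [493.0, 173.0, 133.0]]
266 [[496.0, 164.0, 134.0], [493.0, 164.0, 132.0]]
270 [[496.0, 155.0, 133.0], [494.0, 155.0, 129.0]]
274 [[496.0, 145.0, 133.0], [494.0, 145.0, 128.0]]
278 [[496.0, 136.0, 130.0], [495.0, 136.0, 123.0]]
282 [[497.0, 127.0, 125.0], [495.0, 127.0, 126.0]]
pin 39 [ 565.98003319 -282.99679698   94.37885248]
jar [ 661.54010207 -265.61795442  110.        ]
rack [ 566.7775714  -270.30695703   45.        ]
[[ 1.00000e-03 -9.62000e-01 -2.73000e-01  6.89760e+01]
 [ 1.00000e+00  0.00000e+00  1.00000e-03  6.65000e-01]
 [-1.00000e-03 -2.73000e-01  9.62000e-01 -1.18274e+02]
 [ 0.00000e+00  0.00000e+00  0.00000e+00  1.00000e+00]] [[294.95601697   0.         317.10812116]
 [  0.         294.95601697 200.45106654]
 [  0.           0.           1.        ]] 25.0
```

```bash
cat >> h.py <<'E'
def Rot(yaw): # tool down, tool x along yaw
    c,s=np.cos(yaw),np.sin(yaw); return np.array([[c,s,0],[s,-c,0],[0,0,-1.]])
A=np.radians(9.7)
E
python3 - <<'E'
from h import *
st=sensors.read_state();print(np.round(st["eef_rot"],2).tolist(),st["t"],st["force"])
for yw in(A,A+np.pi,A+np.pi/2,A-np.pi/2):
    for p in((566,-283,220),(566,-283,86),(542,41,260),(493,150,150),(493,140,60)):
        q=ctrl.solve_ik(list(p),Rot(yw));print(round(yw,2),p,None if q is None else np.round(q,2))
try: ctrl.move_ptp([566,-283,220],Rot(A))
except ctrl.MotionError as e: print(e); raise SystemExit
st=sensors.read_state();im,d=optics.grab_frame("wrist");save("w1.png",im);np.savez("w1",im=im,d=d,p=st["eef_pos"],R=st["eef_rot"]);print(st["t"],st["eef_pos"])
E
```

```text
[[-0.91, 0.41, -0.0], [0.41, 0.91, -0.0], [0.0, -0.0, -1.0]] 0.1 [0.06032193 0.17463043 0.32739514]
0.17 (566, -283, 220) [-0.6   0.36  1.43 -0.    1.36  0.8 ]
0.17 (566, -283, 86) [-0.6   0.5   1.52 -0.    1.12  0.8 ]
0.17 (542, 41, 260) [-0.08  0.14  1.61 -0.    1.39  1.32]
0.17 (493, 150, 150) [ 0.13  0.2   1.79 -0.    1.15  1.53]
0.17 (493, 140, 60) [ 0.11  0.33  1.85 -0.    0.96  1.51]
3.31 (566, -283, 220) [-0.6   0.36  1.43 -0.    1.36 -2.34]
3.31 (566, -283, 86) [-0.6   0.5   1.52 -0.    1.12 -2.34]
3.31 (542, 41, 260) [-0.08  0.14  1.61 -0.    1.39 -1.82]
3.31 (493, 150, 150) [ 0.13  0.2   1.79 -0.    1.15 -1.61]
3.31 (493, 140, 60) [ 0.11  0.33  1.85 -0.    0.96 -1.63]
1.74 (566, -283, 220) [-0.6   0.36  1.43 -0.    1.36 -0.77]
1.74 (566, -283, 86) [-0.6   0.5   1.52 -0.    1.12 -0.77]
1.74 (542, 41, 260) [-0.08  0.14  1.61 -0.    1.39 -0.25]
1.74 (493, 150, 150) [ 0.13  0.2   1.79 -0.    1.15 -0.04]
1.74 (493, 140, 60) [ 0.11  0.33  1.85 -0.    0.96 -0.06]
-1.4 (566, -283, 220) [-0.6   0.36  1.43 -0.    1.36  2.37]
-1.4 (566, -283, 86) [-0.6   0.5   1.52 -0.    1.12  2.37]
-1.4 (542, 41, 260) None
-1.4 (493, 150, 150) None
-1.4 (493, 140, 60) None
3.1667 [ 566.38800948 -282.07558379  220.09109493]
```

View pics/w1.png

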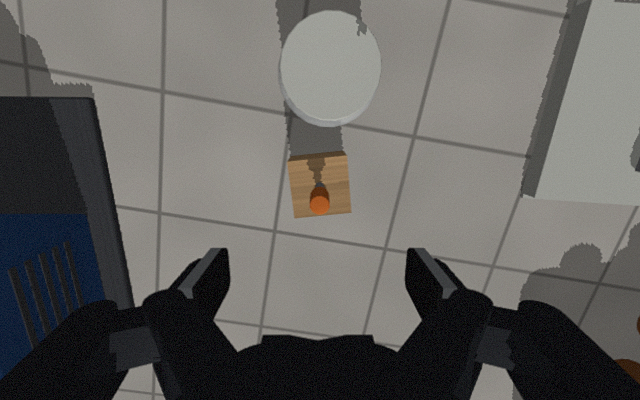

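The wrist view shows the pin head's top at (319,205), the jar cap at (330,68), and clear space for the fingers on both sides. I'll refine the position and grasp.

```bash
python3 - <<'E'
from h import *
z=np.load("w1.npz");im=z["im"].astype(int);st={"eef_pos":z["p"],"eef_rot":z["R"]}
r,g,b=im[...,0],im[...,1],im[...,2]
m=(r>180)&(r>1.8*g)&(g>1.5*b);m[:185]=0;m[225:]=0;m[:,:300]=0;m[:,340:]=0
vu=np.argwhere(m);print(len(vu),vu.min(0),vu.max(0),z["d"][205,319])
(u,v),ra=cv2.minEnclosingCircle(vu[:,::-1].astype(np.float32));print(u,v,ra)
p=pix("wrist",u,v,z=95,st=st);print(p)
if np.linalg.norm(p[:2]-[566,-283])>12: raise SystemExit
ctrl.gripper_to(50,40)
ctrl.move_ptp([p[0],p[1],140],Rot(A))
s=sensors.read_state();c=np.array(s["eef_pos"])-[p[0],p[1],140];print(c)
print(ctrl.move_l([p[0]-c[0],p[1]-c[1],86],vel=100,threshold=8))
s=sensors.read_state();print(s["eef_pos"],s["force"])
ctrl.gripper_to(10,40)
s=sensors.read_state();print(s["t"],s["grip_width"],s["grasp_force"],s["force"],s["wrist_torque"])
E
```

```text
2 [212 322] [213 322] 253.95418
322.0 212.5 0.5001000165939331
[ 557.07109738 -287.38365648   95.        ]
[-0.64019258  0.40616962 -0.92453059]
False
[ 558.2036661  -288.05733738   86.52526556] [ 0.92205579 -0.03479907  0.50045157]
5.1583 16.67019518949816 38.98076355457306 [0.51664806 2.63235576 3.17872732] [ 0.27381877 -0.04018655 -0.02760232]
```

The mask caught only 2 pixels, so the grasp is off centre (16.7 mm wide instead of 18). I'll open and redo it from the position I read by eye.

```bash
python3 - <<'E'
from h import *
z=np.load("w1.npz");im=z["im"].astype(int);st={"eef_pos":z["p"],"eef_rot":z["R"]}
p=pix("wrist",319.5,205,z=95,st=st);print(p, im[205,319])
ctrl.gripper_to(50,40)
s=sensors.read_state();e=np.array(s["eef_pos"]);print(e,s["force"])
ctrl.move_l([e[0],e[1],145],vel=150)
s=sensors.read_state();im,d=optics.grab_frame("wrist");save("w2.png",im);np.savez("w2",im=im,d=d,p=s["eef_pos"],R=s["eef_rot"]);print(s["t"],s["eef_pos"])
E
```

```text
[ 563.38610234 -284.07478634   95.        ] [162  83  32]
[ 557.46897412 -287.82995651   85.73648144] [-0.10325071  0.05590187 -0.94973226]
6.1167 [ 557.35495098 -287.78228617  144.95536954]
```

View pics/w2.png

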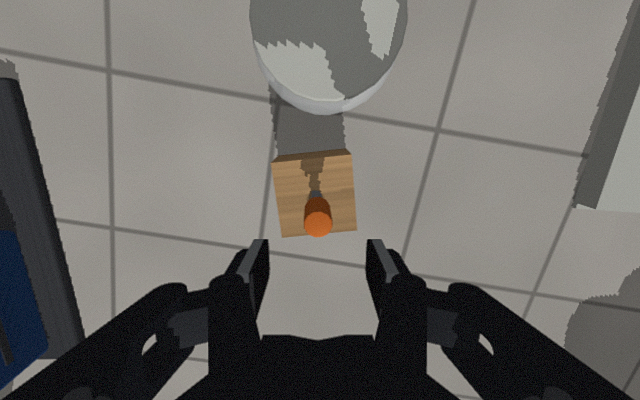

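The pin is upright in the rack with its head top at (318.5,223.5), so I'll regrasp there.

```bash
python3 - <<'E'
from h import *
z=np.load("w2.npz");st={"eef_pos":z["p"],"eef_rot":z["R"]}
p=pix("wrist",318.5,223.5,z=95,st=st);print(p,z["d"][223,318],pix("wrist",318.5,223.5,d=z["d"][223,318],st=st))
if np.linalg.norm(p[:2]-[564,-284])>6: raise SystemExit
ctrl.move_l([p[0],p[1],144],vel=100)
print(ctrl.move_l([p[0],p[1],86],vel=100,threshold=8))
ctrl.gripper_to(10,40)
s=sensors.read_state();print(s["t"],s["eef_pos"],s["grip_width"],s["grasp_force"],s["force"])
if s["grip_width"]>17.3:
    ctrl.move_l([p[0],p[1],180],vel=120)
    s=sensors.read_state();print(s["t"],s["eef_pos"],s["grip_width"],s["force"],s["wrist_torque"])
E
```

```text
[ 564.72476253 -286.81677348   95.        ] 176.85808 [ 565.36182626 -286.69887987   96.75963319]
False
7.5417 [ 565.34572952 -286.74066995   87.04542167] 17.09648483840535 38.96956443786621 [-0.34069035  2.0882763   3.42526552]
```

```bash
python3 - <<'E'
from h import *
e=sensors.read_state()["eef_pos"]
ctrl.move_l([e[0],e[1],215],vel=130)
s=sensors.read_state();print(s["t"],s["eef_pos"],s["grip_width"],s["force"],s["wrist_torque"])
im1,_=optics.grab_frame("wrist")
# go to view position short of the guide (guide ahead in the tool-x direction)
g=np.array([542,41]);v=g-70*np.array([np.cos(A),np.sin(A)])
ctrl.move_ptp([v[0],v[1],300],Rot(A))
s=sensors.read_state();im,d=optics.grab_frame("wrist");save("w3.png",im);np.savez("w3",im=im,d=d,p=s["eef_pos"],R=s["eef_rot"]);print(s["t"],s["eef_pos"])
E
```

```text
8.6833 [ 564.60109743 -286.34239055  213.59099554] 17.36678088807584 [-0.04578687 -0.31239058 -0.83723363] [-0.01153843  0.0213521  -0.00506842]
10.0167 [473.40067937  28.44208498 299.72796215]
```

View pics/w3.png

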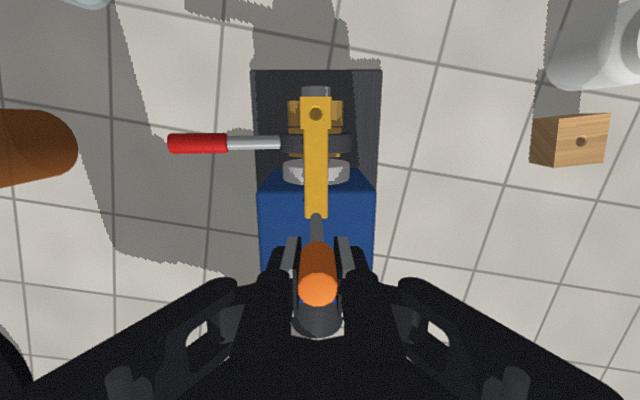

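The pin is held upright, head top at (318,288) and tip near (316,214). The guide hole is at (316,114), and the grip spans (168–228,143). I'll enlarge the hole and tip for exact pixels.

```bash
python3 - <<'E'
from h import *
z=np.load("w3.npz");st={"eef_pos":z["p"],"eef_rot":z["R"]};im=z["im"]
f=lambda x,y,w,h,k:cv2.resize(im[y:y+h,x:x+w],None,fx=k,fy=k,interpolation=cv2.INTER_CUBIC)
o=np.hstack([f(291,90,50,50,8),f(291,200,50,50,8)]);save("c3.png",cv2.convertScaleAbs(o,alpha=1.4))
print("guide",pix("wrist",316,114,z=158,st=st),z["d"][104,316],pix("wrist",316,104,d=z["d"][104,316],st=st))
print("tip",pix("wrist",316,214,z=z["p"][2]-77,st=st)-z["p"])
print("head",pix("wrist",318,289,z=z["p"][2]+8,st=st)-z["p"],z["d"][289,318])
print("grip",pix("wrist",198,143,z=125,st=st),z["d"][143,198],pix("wrist",198,143,d=z["d"][143,198],st=st))
E
```

```text
guide [544.04958991  41.9748393  158.        ] 246.30832 [551.90827252  43.30362977 159.09445319]
tip [  4.19721198   2.03452881 -77.        ]
head [-0.72587513  0.0393516   8.        ] 126.26182
grip [498.07483304 151.05157125 125.        ] 283.128 [498.90175439 148.95995351 130.55142511]
```

View pics/c3.png

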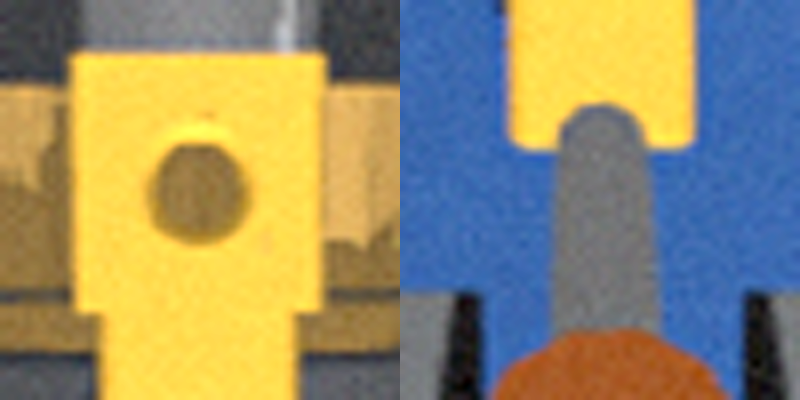

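The hole mouth is at (315.8,113.4) and the tip's far rim at (316,213). I'll move the tip about 6 mm above the mouth and check from there.

```bash
cat >> h.py <<'E'
ex=np.array([np.cos(A),np.sin(A),0]);ey=np.array([-np.sin(A),np.cos(A),0])
def goto(p,vel=80,n=2):
    c=np.zeros(3)
    for i in range(n):
        ctrl.move_l(list(np.array(p)+c),Rot(A),vel=vel);ctrl.hold(.1)
        c=c+np.array(p)-sensors.read_state()["eef_pos"]
    return c
E
python3 - <<'E'
from h import *
z=np.load("w3.npz");st={"eef_pos":z["p"],"eef_rot":z["R"]}
g=pix("wrist",315.75,113.4,z=158,st=st);print(g)
p=g-2*ex-1.2*ey;p[2]=158+77+7
ctrl.move_l([p[0],p[1],275],Rot(A),vel=150)
print(goto(p))
s=sensors.read_state();im,d=optics.grab_frame("wrist");np.savez("w4",im=im,d=d,p=s["eef_pos"],R=s["eef_rot"]);print(s["t"],s["eef_pos"]-p)
save("w4.png",cv2.resize(im[160:260,260:380],None,fx=6,fy=6,interpolation=cv2.INTER_CUBIC))
E
```

```text
[544.49229684  42.26403865 158.        ]
[-0.12261205 -0.02707163 -0.26285277]
11.7333 [-0.20481993  0.05136377 -0.17332102]
```

View pics/w4.png

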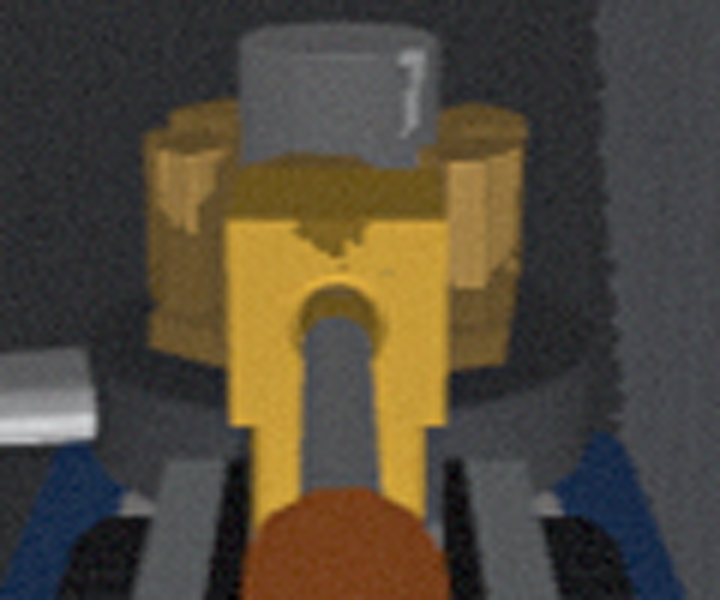

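The tip is laterally centred on the hole (both at about x=338 in the crop). Its far rim is at y=316 and the block centre at y=322. I'll work out the fore-aft residual and descend with a force guard.

```bash
python3 - <<'E'
from h import *
z=np.load("w4.npz");st={"eef_pos":z["p"],"eef_rot":z["R"]}
g=pix("wrist",260+338.5/6,160+322/6,z=158,st=st);t=pix("wrist",260+338/6,160+316/6,z=z["p"][2]-77,st=st)
D=g-t;a,l=D@ex,D@ey;print("hole-rim along/lat",a,l)
a+=2.2 # rim -> tip centre (tip half width ~2.5 mm)
if abs(a)>5 or abs(l)>3: raise SystemExit
p=z["p"]+a*ex+l*ey;print(a,l)
c=goto([p[0],p[1],242],n=1)
f0=np.array(sensors.read_state()["force"])
for zz in (230,220,211,206,202):
    h=ctrl.move_l([p[0]+c[0],p[1]+c[1],zz],Rot(A),vel=30,threshold=3)
    s=sensors.read_state();print(zz,h,s["t"],np.round(s["eef_pos"]-p,2),np.round(s["force"]-f0,2),s["eef_pos"][2])
    if h: break
E
```

```text
hole-rim along/lat -2.988108034484296 -0.04185417333896053
-0.7881080344842957 -0.04185417333896053
230 False 12.6833 [ -0.11   0.02 -12.09] [0.59 0.38 0.77] 229.73176983331862
220 False 13.1667 [  0.06   0.08 -22.06] [ 1.46 -0.38 -1.36] 219.76447436752878
211 False 13.6167 [  0.21   0.15 -31.17] [ 2.63  1.01 -2.57] 210.66004204730197
206 True 13.825 [  0.56   0.2  -34.77] [ 1.9   0.01 -1.  ] 207.05569361392264
```

```bash
python3 - <<'E'
from h import *
e=np.array(sensors.read_state()["eef_pos"]);p=e+.6*ex
ctrl.move_l(list(p),Rot(A),vel=20);s=sensors.read_state();print(s["force"],s["eef_pos"])
h=ctrl.move_l([p[0],p[1],205],Rot(A),vel=15,threshold=3)
s=sensors.read_state();print(h,s["force"],s["eef_pos"])
ctrl.gripper_to(50,40)
s=sensors.read_state();print(s["t"],s["force"],s["eef_pos"])
ctrl.move_l([p[0],p[1],250],Rot(A),vel=120)
q=p-60*ex;ctrl.move_l([q[0],q[1],290],Rot(A),vel=200)
s=sensors.read_state();im,d=optics.grab_frame("wrist");np.savez("w5",im=im,d=d,p=s["eef_pos"],R=s["eef_rot"]);print(s["t"],s["eef_pos"])
save("w5.png",im)
E
```

```text
[-0.11909797  0.79854844 -0.96404822] [542.62744008  40.867459   206.90018235]
True [-0.42457322 -0.56663497  4.06618744] [542.97599351  40.89289726 205.98868468]
14.7 [0.2907382  0.80627292 0.36858364] [542.43113396  41.02998949 204.60043733]
15.7333 [483.74117513  30.85362131 289.35774228]
```

View pics/w5.png

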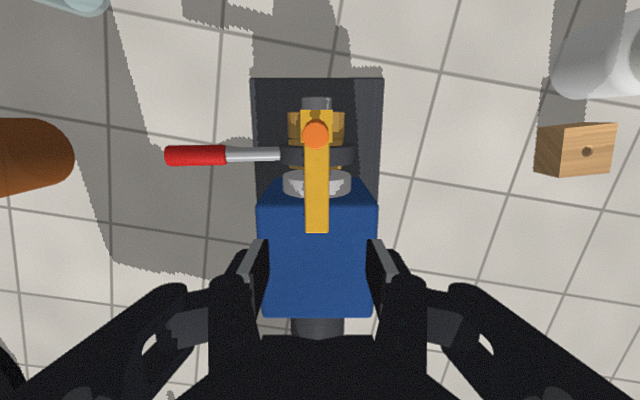

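The pin stands in the guide with its head at (316,134). The grip is centred at (195,155), still in its starting pose. Now I'll press gently in small steps, watching the head height and force.

```bash
cat >> h.py <<'E'
G=np.array([544.3,42.2,0]);AX=G-28*ex
RP=Rot(A+np.pi/2)
def tcp(zt):  # TCP for fingertips at height zt on the grip
    th=0.
    for _ in range(10): th=np.arcsin(np.clip((zt-100-10*np.cos(th))/118,-.9,.9))
    y=118*np.cos(th)-10*np.sin(th)-9*np.clip(th*5,-1,1)
    p=AX+y*ey;p[2]=zt+25;return list(p)
def head(): # height of the pin head's top, from the top camera
    im,d=optics.grab_frame("top");im=im.astype(int)[185:225,300:340];d=d[185:225,300:340]
    m=(im[...,0]>1.6*im[...,1])&(im[...,1]>1.3*im[...,2])&(im[...,0]>60)&(d>0)
    v=[pix("top",300+u,185+w,d=d[w,u])[2] for w,u in np.argwhere(m)]
    return (len(v),float(np.percentile(v,80)) if v else 0)
def fz(): return sensors.read_state()["force"]
E
python3 - <<'E'
from h import *
z=np.load("w5.npz");st={"eef_pos":z["p"],"eef_rot":z["R"]}
print("head by wrist",pix("wrist",316,133,d=z["d"][133,316],st=st))
ctrl.gripper_to(0,40)
p=tcp(150);p[2]=230
ctrl.move_ptp(p,RP);print(head())
ctrl.move_l(tcp(145),RP,vel=150);ctrl.hold(.2)
f0=np.array(fz());s=sensors.read_state();print(s["t"],s["eef_pos"],f0,s["grip_width"],head())
h=ctrl.move_l(tcp(120),RP,vel=25,threshold=1.5)
s=sensors.read_state();print(h,s["t"],s["eef_pos"],np.array(s["force"])-f0)
np.save("f0.npy",f0)
E
```

```text
head by wrist [542.36470574  42.19636198 214.90640433]
(43, 215.69953284381012)
18.35 [500.88574305 136.64517007 171.49427791] [-0.19247584 -0.11414763 -0.03054413] -0.046040950279297436 (44, 215.3643385443987)
True 19.125 [498.2412158  144.1182346  153.82292326] [1.00960554 0.15501525 2.00565798]
```

```bash
cat > press.py <<'E'
from h import *
f0=np.load("f0.npy")
zt=sensors.read_state()["eef_pos"][2]-25;n=0;log=[];fm=0
while zt>35 and sensors.read_state()["t"]<58:
    zt-=1.3;ctrl.move_l(tcp(zt),RP,vel=25)
    f=np.array(fz())-f0;n,h=head();fm=max(fm,f[2]);log.append((round(zt,1),round(f[2],1)))
    if n>5 and h<205: print("DROP",n,h);break
    if n<=5: print("no view",n);break
    if f[2]>8.5: print("force",f);break
s=sensors.read_state();print(s["t"],s["eef_pos"],np.array(s["force"])-f0,fm,n,h);print(log)
E
python3 press.py
```

```text
DROP 48 189.66815652352292
29.625 [495.36412398 161.98342826 108.19868335] [ 1.56375413 -0.43780198  2.88347821] 4.237738722323133 48 189.66815652352292
[(np.float64(127.5), np.float64(3.8)), (np.float64(126.2), np.float64(3.6)), (np.float64(124.9), np.float64(2.6)), (np.float64(123.6), np.float64(2.9)), (np.float64(122.3), np.float64(3.6)), (np.float64(121.0), np.float64(3.5)), (np.float64(119.7), np.float64(3.7)), (np.float64(118.4), np.float64(2.4)), (np.float64(117.1), np.float64(2.9)), (np.float64(115.8), np.float64(2.4)), (np.float64(114.5), np.float64(3.3)), (np.float64(113.2), np.float64(2.8)), (np.float64(111.9), np.float64(3.4)), (np.float64(110.6), np.float64(2.9)), (np.float64(109.3), np.float64(3.5)), (np.float64(108.0), np.float64(2.9)), (np.float64(106.7), np.float64(3.1)), (np.float64(105.4), np.float64(2.6)), (np.float64(104.1), np.float64(3.3)), (np.float64(102.8), np.float64(3.7)), (np.float64(101.5), np.float64(3.1)), (np.float64(100.2), np.float64(2.4)), (np.float64(98.9), np.float64(3.2)), (np.float64(97.6), np.float64(3.1)), (np.float64(96.3), np.float64(3.5)), (np.float64(95.0), np.float64(2.1)), (np.float64(93.7), np.float64(3.5)), (np.float64(92.4), np.float64(3.7)), (np.float64(91.1), np.float64(3.3)), (np.float64(89.8), np.float64(2.8)), (np.float64(88.5), np.float64(2.6)), (np.float64(87.2), np.float64(4.1)), (np.float64(85.9), np.float64(3.4)), (np.float64(84.6), np.float64(4.2)), (np.float64(83.3), np.float64(2.9))]
```

The pin dropped home (head top 189.7, a 26 mm fall). Next I'll take up the play until the push reaches about 10 N.

```bash
cat > bear.py <<'E'
from h import *
f0=np.load("f0.npy")
zt=sensors.read_state()["eef_pos"][2]-25;log=[];z0=zt
def avg():
    v=[]
    for _ in range(5): ctrl.hold(.02);v.append(fz()[2]-f0[2])
    return np.mean(v)
while zt>z0-35 and sensors.read_state()["t"]<62:
    st=1.0 if not log or log[-1][1]<5.5 else .5
    zt-=st;ctrl.move_l(tcp(zt),RP,vel=15)
    f=avg();log.append((round(float(zt),1),round(float(f),1)))
    if f>=9.7: break
s=sensors.read_state();print(s["t"],s["eef_pos"],np.array(s["force"])-f0,head());print(log)
E
python3 bear.py
```

```text
37.625 [496.33074833 157.87572973  89.56038448] [-2.55043614  2.37839317  9.79775392] (48, 189.9612854468039)
[(82.2, 3.7), (81.2, 3.9), (80.2, 3.3), (79.2, 3.3), (78.2, 3.8), (77.2, 3.8), (76.2, 3.9), (75.2, 3.6), (74.2, 3.8), (73.2, 3.2), (72.2, 3.7), (71.2, 4.1), (70.2, 4.4), (69.2, 4.8), (68.2, 5.5), (67.7, 6.1), (67.2, 6.9), (66.7, 6.9), (66.2, 7.5), (65.7, 7.8), (65.2, 8.4), (64.7, 8.8), (64.2, 9.1), (63.7, 9.8)]
```

```bash
python3 - <<'E'
from h import *
e=np.array(sensors.read_state()["eef_pos"])
ctrl.move_l([e[0],e[1],e[2]+30],RP,vel=60)
p=e+10*ey;ctrl.move_l([p[0],p[1],260],RP,vel=200)
im,d=optics.grab_frame("top");save("end.png",cv2.resize(im[120:300,130:480],None,fx=2,fy=2))
print(sensors.read_state()["t"],head(),fz())
E
```

```text
39.2417 (48, 190.29792618854452) [ 0.61913089 -0.07662135 -0.38127894]
```

View pics/end.png

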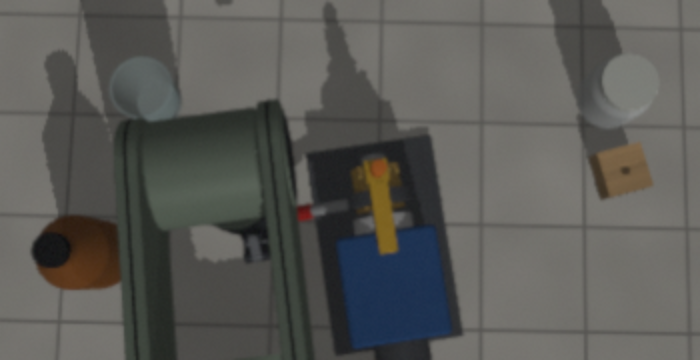

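The pin head sits on the guide at (377,168) in the crop. The bottle, beaker and jar are where they started, and the arm is clear.

```bash
python3 -c "
from h import *
print(ctrl.finish_job())"
```

```text
the job is handed in; nothing more can be done
None
```

The pin is fully home, the slot bears on it at about 9.8 N of push at the handle (highest reading), the bottle, beaker and jar were not disturbed, and the job was handed in at about 39 s.

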